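# Sweep spare network jacks off the rack shelf into the parts bin

### The arm

A 6-joint arm with a two-finger parallel gripper is mounted at the origin on the work surface. World frame = base frame: x ahead of the robot, y to its left, z up, the work surface at z = 0. Lengths are in mm, angles in rad, forces in N, time in s.
With the tool pointing down it reaches from about 400 to 925 mm from the base axis. Payload 12.5 kg.
Tool frame: the origin (TCP) lies on the front face of the gripper's body, between the roots of the fingers; the fingertips stand 78 mm ahead of it and the grasp point (between the pads) lies 59 mm ahead of it (env.nose_length is the distance from the TCP to the fingertips, in mm); z points along the fingers, y is the line along which they close (so a half turn about z gives the same grasp; the last joint's range is limited). The gripper opens to 95 mm and grips with 3 to 60 N. Pads are 20 mm wide; open, the fingers measure 119 mm over their backs; the gripper's body (75 mm by 180 mm) begins 59 mm behind the grasp point.
Start: joints at [1.063, 0.491, 1.559, -0, 1.092, -0.106], TCP at [244.404, 575.243, 292.261] pointing down, gripper open.
Joint ranges: [-3.1, 3.1], [-0.84, 2.19], [0.05, 2.79], [-1.13, 4.28], [0.06, 2.93], [-2.69, 2.69]. Speed limits (rad/s): [2.22, 2.22, 2.79, 3.14, 3.14, 3.14].

### API

Orientations are given as [roll, pitch, yaw] about the fixed x, y, z axes, in that order (R = Rz(yaw) Ry(pitch) Rx(roll)).
In Python, from cell import env gives the robot as it stands.
- The arm moves only by the tool jog_arm, never from a script. Its argument "motion" is a list of rows, each a list of 7 numbers: the turn, a rotation vector about the tool's x, y, z in degrees, then the shift along the tool's x, y, z in mm, then the finger opening in mm, from 0 to 95.1. In form: [[wx, wy, wz, x, y, z, hand], ...]. A call has 1 to 10 rows; each row shifts and turns the commanded pose from where the row before left it, along the tool's axes as they then stand; what a row does not reach is not made up. A row lasts 1/8 s, in which the tool goes at most 62.5 mm and 10.7 degrees, less where a joint would pass 70% of its speed; a pose out of reach is approached as far as the arm can. A call is refused whole if a number of a shift passes 62.5 or a number of a turn 10.7, either way. A call with a gripper value outside its range is refused whole. The fingers move at their own pace and stop on an object; the grip force is fixed at half the most. Time passes only in rows, so rows that do not move let the fingers close. It gives the time, the measured TCP pose, the force, the opening and the grip force at its end, in the units of the state.
- env.state(): the state, without advancing time (a new reading comes with each control period).
- env.read_camera(name): name is "side" or "top" or "wrist"; returns a dict with "color" (400x640x3 uint8, red, green, blue), "z_map" (400x640 float32, mm along the optical axis (not along the pixel's ray), 0 where there is no reading), "camera_matrix" (3x3 intrinsics, pixels), "world_to_cam" (4x4, takes a point from world to camera coordinates). Camera axes: x right, y up, looking along -z (the intrinsics and any distortion apply to the point x, -y, -z); pixel columns grow to the right and rows downward; lengths in mm; the calibration is good to about 2 mm. A picture is of the moment at which its call begins.
- env.job_done(): hands the job in; it is judged then, once.
Trained networks look in the newest picture that a camera, given by its name, has taken for a name from the list of things; names that differ only in an ending like _2 or _b are one class to them, and where a whole thing is asked for, a point or a joint stands for the part that bears it (a point fixed in the world has none). Each returns a list of dicts, best first, with "score" (0 to 1); they miss things now and then, are a little off and sometimes report something else, mostly with a low value. They report only what shows in the picture. A call takes as long as a camera call. They do not tell look-alikes from the thing itself.
- env.recognise(camera, thing): "location" ([column, row] in pixels, amid what is visible of it).
The state is a dict: "t": time; "joints": joint angles; "qvel": joint speeds; "tau": joint torques, N m; "eef_pos": TCP position; "tcp_rot": TCP orientation; "ft_force": force on the tool from outside, world axes, zero at the start; "moment": the same for the moment, N m; "opening": opening from 0.0 (shut) to 1.0 (fully open); "grip_force": force on a finger pad.
Only numpy, scipy, OpenCV 4.12 (cv2) and the standard library are available. Lean on these libraries where they do the work, as an engineer would, in place of code of your own. Each camera call takes 0.05 s, during which the arm holds its last target. There are 200 camera calls.

### The job

Three spare network jacks have been left lying on the rack shelf. Using the fingers as a broom, sweep them along the shelf and over its open end so that all three end up lying in the open parts bin that stands against one end of it; only push them, never pick them up. Leave the little screw jar standing where it is on the shelf, and leave the power strip and the screwdriver where they are.

Things in the scene. Friction and masses are not known exactly. Their poses are not given: they have to be found in the camera images.
- shelf: dark steel rack shelf, 240 x 240 mm, fixed; its flat deck is 44 mm above the table. Along its front (-x) and back (+x) edges the sheet is folded up 10 mm above the deck, 3 mm thick; the two ends, +y and -y, are open, without a rim. Origin at the centre of its underside; x away from the robot, y left, z up. The bin stands at its +y or its -y end (see its position), the power strip at the other.
- bin: open-topped grey plastic bin, fixed, 240 mm along x, 85 mm along y, 36 mm high, walls and floor 4 mm; its rim is 8 mm below the shelf's deck. It stands parallel to the shelf (same x and y axes), its long wall 3 mm from the shelf's end; its centre is 165.5 mm from the shelf's centre. Origin at the centre of its underside, on the table.
- jack1: a white plastic network jack (wall-socket insert), a small block 24 x 20 x 18 mm (own x, y, z) of 8 to 18 g with one dark socket in its -x end; origin at its centre. It starts lying flat on the shelf's deck, at any yaw, so its centre is 9 mm above the deck. It slides freely when pushed.
- jack2: a white plastic network jack (wall-socket insert), a small block 24 x 20 x 18 mm (own x, y, z) of 8 to 18 g with one dark socket in its -x end; origin at its centre. It starts lying flat on the shelf's deck, at any yaw, so its centre is 9 mm above the deck. It slides freely when pushed.
- jack3: a white plastic network jack (wall-socket insert), a small block 24 x 20 x 18 mm (own x, y, z) of 8 to 18 g with one dark socket in its -x end; origin at its centre. It starts lying flat on the shelf's deck, at any yaw, so its centre is 9 mm above the deck. It slides freely when pushed.
- jar: small clear round screw jar with a dark cap, 32 mm across, 45 mm high, 60 g, loose, standing on the shelf's deck among the jacks; origin at the centre of its underside, z up. The jar and the three jacks each start in their own strip of the shelf, their centres at least 44 mm apart along the shelf's x, so each jack has a free straight way along the shelf's y to the bin.
- strip: aluminium power strip with round dark sockets on top, 240 x 44 x 42 mm (x, y, z), 0.7 kg, loose on the table, parallel to the shelf on the side away from the bin, its centre 165.5 mm from the shelf's centre; origin at the centre of its underside.
- screwdriver: dark-handled screwdriver, 180 mm long and under 35 mm high, lying loose on the table beyond the far side of the shelf; its own x runs along it, from handle to tip.
There are look-alikes about, which are no part of the job. Leave any orange or purple look-alike of the jack2 alone. What is shaped like the jack1 but red is not meant.

How it is judged:
By the outcome, as a careful person would: the job done as asked, in the order asked, and still so for the second after the job is handed in, with the robot touching nothing.
It also fails if it takes over 54 s, if anything falls off the work surface, if the arm or the gripper's body presses on something with over 40 N, if the wrist force passes 120 N, or if a joint passes its speed limit or range.

## Working session

There is one attempt and no reset: what is moved stays moved. The work goes in short steps, Python scripts to look and compute and a tool call to move; the robot and the scene stay as the last step left them, time stands still between calls to the robot, and variables do not carry over. Pictures are saved under pics/ and viewed, at most 10 in all, crops included, and the job is handed in when it is done.

Besides the shell and the picture viewer there is one more tool, called after "Emit:" as name(argument=value, ...) on one line, values as JSON. jog_arm: Moves the arm, as the interface text tells. Its arguments: {"type":"object","properties":{"motion":{"type":"array"}},"required":["motion"]}

```bash
mkdir -p pics; cat > h.py <<'E'
import numpy as np, cv2
from cell import env
def px2w(c,uv,z=None):
    K=c["camera_matrix"];T=np.linalg.inv(c["world_to_cam"])
    u,v=uv; r=np.array([(u-K[0,2])/K[0,0],-(v-K[1,2])/K[1,1],-1.0])
    if z is None:
        d=c["z_map"][int(v),int(u)]; return (T@np.r_[r*d,1])[:3]
    o=T[:3,3]; w=T[:3,:3]@r; return o+w*(z-o[2])/w[2]
E
python3 - <<'E'
from h import *
for n in ("top","side"):
    c=env.read_camera(n); cv2.imwrite(f"pics/{n}0.png",c["color"][:,:,::-1])
    for t in ("jack1","jar","bin","shelf","strip","screwdriver"):
        for r in env.recognise(n,t)[:7]:
            print(n,t,round(r["score"],2),np.round(r["location"]),np.round(px2w(c,r["location"])))
s=env.state();print(s["t"],s["eef_pos"],s["tcp_rot"],s["opening"])
E
```

```text
top jack1 0.72 [346. 231.] [479. -31.  62.]
top jack1 0.7 [410. 292.] [ 372. -142.   18.]
top jack1 0.63 [334. 204.] [526. -10.  61.]
top jack1 0.62 [377. 309.] [345. -82.  19.]
top jack1 0.48 [315. 294.] [373.  25.  19.]
top jar 0.88 [385. 142.] [625. -97.  89.]
top bin 0.97 [448. 198.] [ 540. -222.    3.]
top shelf 0.56 [355. 192.] [548. -49.  44.]
top strip 0.69 [261. 192.] [553. 116.  41.]
top screwdriver 0.96 [389.  90.] [ 739. -118.   25.]
side jack1 0.84 [231. 347.] [ 371. -141.   15.]
side jack1 0.74 [205. 317.] [344. -87.  17.]
side jack1 0.71 [339. 218.] [574.  -6.  59.]
side jack1 0.66 [310. 228.] [524. -13.  60.]
side jack1 0.63 [215. 252.] [374.  23.  15.]
side jack1 0.49 [284. 245.] [479. -31.  60.]
side jar 0.75 [398. 255.] [ 624. -114.   84.]
side bin 0.7 [374. 358.] [ 554. -211.    1.]
side shelf 0.78 [332. 269.] [538. -82.  41.]
side strip 0.97 [304. 182.] [548. 100.  41.]
side screwdriver 0.84 [464. 266.] [ 735. -130.   23.]
0.7 [244.39297464 575.25742925 292.24235001] [3.14150421e+00 4.68201481e-07 2.73980525e+00] 0.9998926076086732
```

View pics/top0.png

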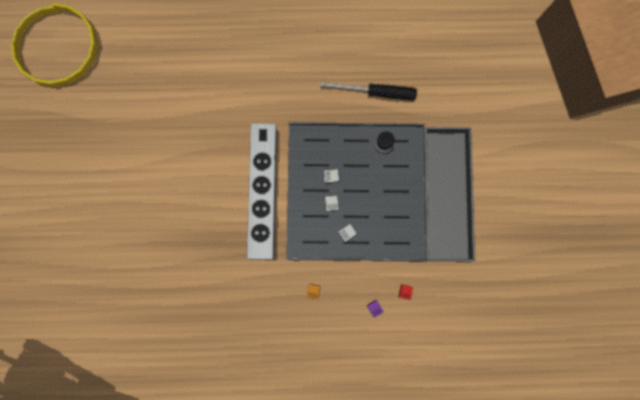

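```bash
python3 - <<'E'
from h import *
c=env.read_camera("top"); 
cv2.imwrite("pics/crop.png",cv2.resize(c["color"][100:330,230:500,::-1],None,fx=2.6,fy=2.6,interpolation=cv2.INTER_CUBIC))
# point cloud
K=c["camera_matrix"];T=np.linalg.inv(c["world_to_cam"]);d=c["z_map"]
v,u=np.mgrid[:400,:640]
P=np.stack([(u-K[0,2])/K[0,0]*d,-(v-K[1,2])/K[1,1]*d,-d,np.ones_like(d)],-1)@T.T
P=P[...,:3]
m=(d>0)&(P[...,2]>54)&(P[...,2]<130)&(P[...,0]>425)&(P[...,0]<680)&(P[...,1]<100)&(P[...,1]>-180)
n,l,s,ce=cv2.connectedComponentsWithStats(m.astype(np.uint8))
for i in range(1,n):
    if s[i,4]>15:
        q=P[l==i]; r=cv2.minAreaRect(q[:,:2].astype(np.float32))
        print(s[i,4],np.round(ce[i]),np.round(q.min(0)),np.round(q.max(0)),np.round(np.median(q[:,2])),[np.round(a) for a in r],c["color"][l==i].mean(0).round())
# deck
m=(d>0)&(abs(P[...,2]-44)<3)&(P[...,1]>-190)&(P[...,1]<85)&(P[...,0]>400)&(P[...,0]<700)
print("deck",cv2.minAreaRect(P[m][:,:2].astype(np.float32)),np.percentile(P[m],[1,99],axis=0).round())
E
```

```text
17 [335. 123.] [668. -27.  54.] [670.  -4.  57.] 56.0 [array([669., -15.]), array([23.,  2.]), np.float64(88.0)] [77. 71. 66.]
28 [352. 123.] [667. -62.  54.] [670. -30.  57.] 55.0 [array([668., -46.]), array([32.,  2.]), np.float64(88.0)] [84. 77. 70.]
25 [385. 124.] [ 664. -122.   54.] [669. -90.  57.] 55.0 [array([ 667., -106.]), array([31.,  3.]), np.float64(83.0)] [84. 78. 70.]
19 [418. 124.] [ 663. -173.   54.] [ 666. -150.   56.] 55.0 [array([ 664., -161.]), array([23.,  2.]), np.float64(89.0)] [78. 71. 64.]
336 [385. 142.] [ 614. -114.   55.] [645. -85.  93.] 89.0 [array([629., -99.]), array([30., 29.]), np.float64(11.0)] [46. 47. 47.]
170 [331. 176.] [564. -19.  54.] [585.   5.  67.] 62.0 [array([575.,  -7.]), array([20., 24.]), np.float64(5.0)] [155. 158. 151.]
172 [332. 203.] [515. -17.  54.] [540.   3.  66.] 62.0 [array([527.,  -7.]), array([24., 20.]), np.float64(4.0)] [156. 159. 153.]
169 [347. 233.] [462. -47.  58.] [489. -18.  66.] 63.0 [array([476., -32.]), array([20., 24.]), np.float64(32.0)] [159. 162. 157.]
17 [321. 259.] [433.   3.  54.] [435.  22.  58.] 55.0 [array([434.,  12.]), array([19.,  2.]), np.float64(89.0)] [93. 90. 86.]
32 [362. 260.] [430. -75.  54.] [432. -37.  59.] 55.0 [array([431., -56.]), array([38.,  2.]), np.float64(89.0)] [98. 88. 78.]
20 [416. 260.] [ 428. -159.   54.] [ 430. -134.   56.] 55.0 [array([ 429., -147.]), array([25.,  2.]), np.float64(89.0)] [77. 77. 75.]
deck ((549.340576171875, -50.86443328857422), (240.3314208984375, 238.24217224121094), 88.24612426757812) [[ 435. -168.   41.]
 [ 666.   67.   47.]]
```

View pics/crop.png

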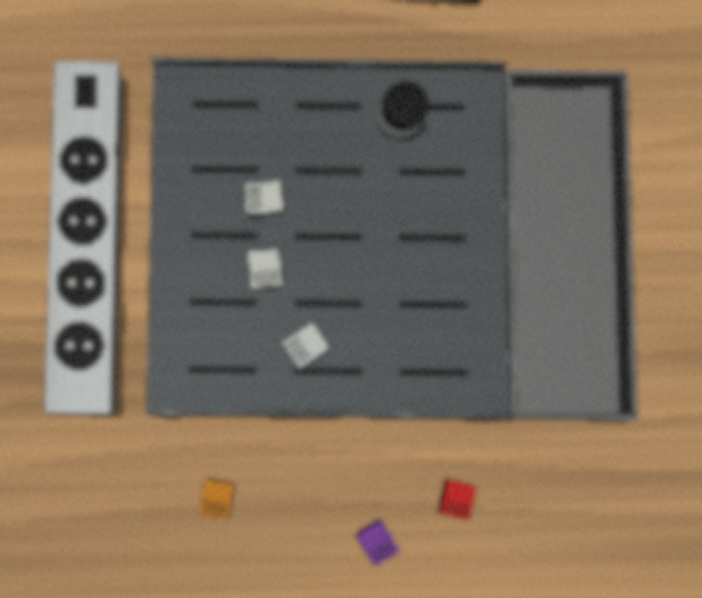

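The top view shows three white jacks at (331,176), (332,203) and (347,233), which are the targets. The orange (314,291), purple (375,309) and red (406,292) blocks on the table are look-alikes, to be left alone. The jar is at (385,142) and the bin is at the -y end. The shelf yaw is about -1.8°. I'll turn the tool to align with the shelf and move over, behind jack A.

Emit:
jog_arm(motion=[[0,0,9.83,0,0,0,8],[0,0,9.83,0,0,0,8],[0,0,9.83,0,0,0,8],[0,0,9.83,0,0,0,8],[0,0,9.83,0,0,0,8],[0,0,9.83,0,0,0,8],[0,0,9.8,0,0,0,8],[0,0,0,-44.3,29,0,8],[0,0,0,-44.3,29,0,8],[0,0,0,-44.3,29,0,8]])

```text
t: 2.0
eef_pos: [327.7, 438.3, 292.3]
tcp_rot: [3.141, -0.0, 1.54]
ft_force: [1.8, 0.1, -0.3]
opening: 0.09
grip_force: 0.0
```

Emit:
jog_arm(motion=[[0,0,0,-44.3,29,0,8],[0,0,0,-44.3,29,0,8],[0,0,0,-44.3,29,0,8],[0,0,0,-44.3,29,0,8],[0,0,0,-44.3,29,0,8],[0,0,0,-44.3,29,0,8],[0,0,0,-44.3,29,0,8],[0,0,0,-44.3,29,0,8],[0,0,0,-44.3,29,0,8],[0,0,0,0,0,0,8]])

```text
t: 3.25
eef_pos: [576.8, 30.2, 291.9]
tcp_rot: [3.141, 0.0, 1.536]
ft_force: [0.1, 0.1, -0.8]
opening: 0.083
grip_force: 0.0
```

```bash
python3 - <<'E'
from h import *
s=env.state();print(s["t"],s["eef_pos"],s["tcp_rot"],s["opening"],s["ft_force"])
c=env.read_camera("wrist");cv2.imwrite("pics/w1.png",c["color"][:,:,::-1])
for r in env.recognise("wrist","jack1")+env.recognise("wrist","jar"):print(round(r["score"],2),np.round(r["location"]),np.round(px2w(c,r["location"])))
E
```

```text
3.25 [576.81591451  30.15113407 291.87171193] [3.14129430e+00 1.98112847e-04 1.53571707e+00] 0.08291970113854243 [ 0.14753163  0.09509396 -0.81773841]
0.94 [232. 244.] [480. -31.  63.]
0.82 [324. 220.] [577.  -8.  63.]
0.79 [145. 270.] [354. -81.  19.]
0.65 [153. 184.] [385.  27.  21.]
0.58 [278. 222.] [529.  -8.  62.]
0.51 [174. 303.] [ 381. -130.   17.]
0.19 [277. 221.] [528.  -7.  62.]
```

View pics/w1.png

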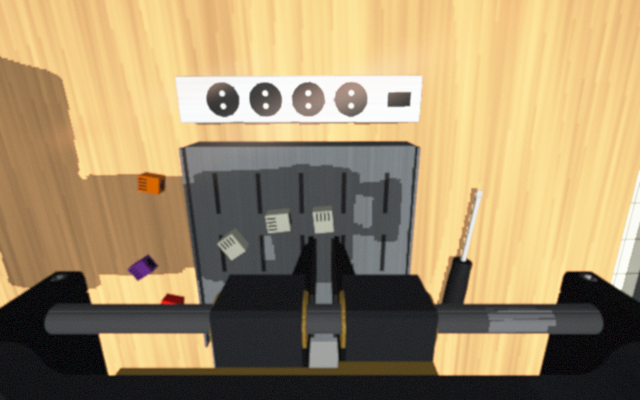

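The wrist view agrees: jack A at (324,220), B at (278,222), C at (232,244), with the fingers behind A. Next I descend and sweep A.

Emit:
jog_arm(motion=[[0,0,0,0,0,41,8],[0,0,0,0,0,41,8],[0,0,0,0,0,41,8],[0,0,0,0,0,41,8],[0,0,0,0,0,0,8],[0,0,0,-10,0,0,8],[0,0,0,-10,0,0,8],[0,0,0,-15,0,0,8],[0,0,0,-20,0,0,8],[0,0,0,-20,0,0,8]])

```text
t: 4.65
eef_pos: [573.1, -43.7, 128.5]
tcp_rot: [3.141, 0.0, 1.539]
ft_force: [0.0, 0.2, -0.3]
opening: 0.081
grip_force: 0.0
```

Emit:
jog_arm(motion=[[0,0,0,-20,0,0,8],[0,0,0,-20,0,0,8],[0,0,0,-20,0,0,8],[0,0,0,-20,0,0,8],[0,0,0,-20,0,0,8],[0,0,0,-20,0,0,8],[0,0,0,-20,0,0,8],[0,0,0,0,0,0,8],[0,0,0,0,0,0,8]])

```text
t: 5.78
eef_pos: [568.6, -181.7, 128.1]
tcp_rot: [-3.141, -0.0, 1.539]
ft_force: [-0.0, -0.5, 0.3]
opening: 0.085
grip_force: 0.0
```

```bash
python3 - <<'E'
from h import *
s=env.state();print(s["t"],s["eef_pos"],s["tcp_rot"])
c=env.read_camera("side");cv2.imwrite("pics/s1.png",c["color"][:,:,::-1])
for r in env.recognise("side","jack1")+env.recognise("side","jar"):print(round(r["score"],2),np.round(r["location"]),np.round(px2w(c,r["location"])))
E
```

```text
5.775 [ 568.63248105 -181.66247875  128.12716662] [-3.14126051e+00 -3.19490104e-04  1.53925648e+00]
0.81 [309. 228.] [524. -11.  59.]
0.76 [384. 351.] [ 568. -213.   20.]
0.75 [230. 348.] [ 369. -143.   17.]
0.72 [207. 314.] [347. -81.  16.]
0.71 [214. 251.] [373.  25.  15.]
0.56 [285. 248.] [478. -35.  60.]
```

View pics/s1.png

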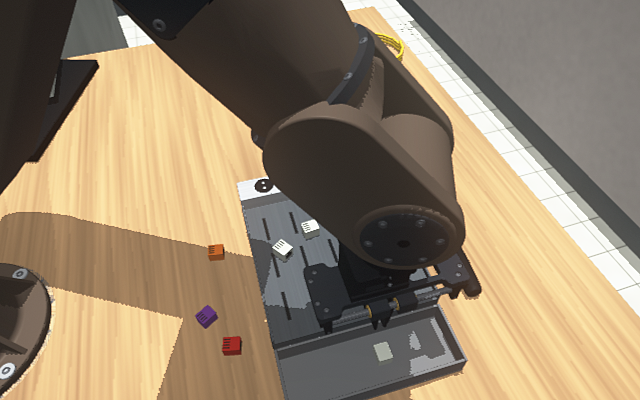

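Jack A (384,351) lies in the bin. Jack B is next.

Emit:
jog_arm(motion=[[0,0,0,0,0,-30,8],[0,0,0,0,0,-30,8],[0,0,0,42.4,-9.2,0,8],[0,0,0,42.4,-9.2,0,8],[0,0,0,42.4,-9.2,0,8],[0,0,0,42.4,-9.2,0,8],[0,0,0,42.4,-9.2,0,8],[0,0,0,0,0,30,8],[0,0,0,0,0,30,8],[0,0,0,0,0,0,8]])

```text
t: 7.18
eef_pos: [528.7, 32.0, 126.9]
tcp_rot: [-3.138, -0.0, 1.54]
ft_force: [-0.2, -0.3, -0.5]
opening: 0.083
grip_force: 0.0
```

Emit:
jog_arm(motion=[[0,0,0,-10,0,0,8],[0,0,0,-10,0,0,8],[0,0,0,-15,0,0,8],[0,0,0,-20,0,0,8],[0,0,0,-20,0,0,8],[0,0,0,-20,0,0,8],[0,0,0,-20,0,0,8],[0,0,0,-20,0,0,8],[0,0,0,-20,0,0,8]])

```text
t: 8.3
eef_pos: [524.5, -124.9, 128.2]
tcp_rot: [3.142, -0.0, 1.539]
ft_force: [-0.1, -0.5, 0.5]
opening: 0.082
grip_force: 0.1
```

Emit:
jog_arm(motion=[[0,0,0,-20,0,0,8],[0,0,0,-20,0,0,8],[0,0,0,-20,0,0,8],[0,0,0,0,0,0,8],[0,0,0,0,0,0,8]])

```text
t: 8.93
eef_pos: [522.6, -183.3, 128.1]
tcp_rot: [-3.141, -0.0, 1.539]
ft_force: [-0.2, 0.2, -0.9]
opening: 0.089
grip_force: 0.0
```

```bash
python3 - <<'E'
from h import *
s=env.state();print(s["t"],s["eef_pos"],s["tcp_rot"])
c=env.read_camera("side")
for r in env.recognise("side","jack1"):print(round(r["score"],2),np.round(r["location"]),np.round(px2w(c,r["location"])))
E
```

```text
8.925 [ 522.56193973 -183.30498615  128.13275326] [-3.14130458e+00 -3.10766228e-04  1.53913897e+00]
0.8 [207. 317.] [346. -88.  18.]
0.77 [351. 369.] [ 517. -222.   19.]
0.76 [232. 347.] [ 372. -140.   13.]
0.67 [216. 252.] [377.  23.  14.]
0.6 [383. 353.] [ 564. -216.   21.]
0.46 [280. 251.] [ 447. -214.  315.]
```

Emit:
jog_arm(motion=[[0,0,0,0,0,-30,8],[0,0,0,0,0,-30,8],[0,0,0,38.6,-10,0,8],[0,0,0,38.6,-10,0,8],[0,0,0,38.6,-10,0,8],[0,0,0,38.6,-10,0,8],[0,0,0,38.6,-10,0,8],[0,0,0,0,0,30,8],[0,0,0,0,0,30,8],[0,0,0,0,0,0,8]])

```text
t: 10.28
eef_pos: [478.0, 11.6, 127.1]
tcp_rot: [-3.138, -0.0, 1.54]
ft_force: [1.1, -1.0, 0.2]
opening: 0.085
grip_force: 0.0
```

Emit:
jog_arm(motion=[[0,0,0,-10,0,0,8],[0,0,0,-10,0,0,8],[0,0,0,-10,0,0,8],[0,0,0,-15,0,0,8],[0,0,0,-20,0,0,8],[0,0,0,-20,0,0,8],[0,0,0,-20,0,0,8],[0,0,0,-20,0,0,8]])

```text
t: 11.28
eef_pos: [474.7, -115.4, 128.4]
tcp_rot: [3.141, 0.0, 1.539]
ft_force: [0.1, -0.1, -0.3]
opening: 0.083
grip_force: 0.1
```

Emit:
jog_arm(motion=[[0,0,0,-20,0,0,8],[0,0,0,-20,0,0,8],[0,0,0,-20,0,0,8],[0,0,0,-8,0,0,8],[0,0,0,0,0,0,8],[0,0,0,0,0,0,8]])

```text
t: 12.02
eef_pos: [472.6, -181.5, 128.2]
tcp_rot: [-3.141, -0.0, 1.54]
ft_force: [-0.1, -0.1, 0.2]
opening: 0.084
grip_force: 0.0
```

Emit:
jog_arm(motion=[[0,0,0,0,0,-40,8],[0,0,0,0,0,-40,8],[0,0,0,0,0,-40,8],[0,0,0,40,0,-30,8],[0,0,0,50,0,0,8],[0,0,0,50,0,0,8],[0,0,0,50,0,0,8],[0,0,0,50,0,0,8],[0,0,0,50,0,0,8],[0,0,0,0,0,0,8]])

```text
t: 13.28
eef_pos: [481.2, 111.0, 278.2]
tcp_rot: [-3.141, -0.0, 1.544]
ft_force: [-0.3, -0.1, -1.2]
opening: 0.085
grip_force: 0.0
```

```bash
python3 - <<'E'
from h import *
s=env.state();print(s["t"],s["eef_pos"],s["ft_force"])
c=env.read_camera("top")
cv2.imwrite("pics/top2.png",cv2.resize(c["color"][70:330,230:500,::-1],None,fx=2.2,fy=2.2,interpolation=cv2.INTER_CUBIC))
for n in ("jack1","jar"):
  for r in env.recognise("top",n):print(n,round(r["score"],2),np.round(r["location"]),np.round(px2w(c,r["location"])))
E
```

```text
13.275 [481.18358282 111.04834734 278.19450599] [-0.33186415 -0.07350813 -1.23104675]
jack1 0.71 [313. 295.] [372.  28.  19.]
jack1 0.62 [447. 205.] [ 524. -215.   23.]
jack1 0.55 [447. 230.] [ 480. -212.   22.]
jack1 0.52 [376. 307.] [348. -82.  16.]
jack1 0.48 [443. 186.] [ 560. -209.   22.]
jack1 0.47 [407. 291.] [ 375. -137.   17.]
jar 0.72 [388. 143.] [ 623. -102.   89.]
```

View pics/top2.png

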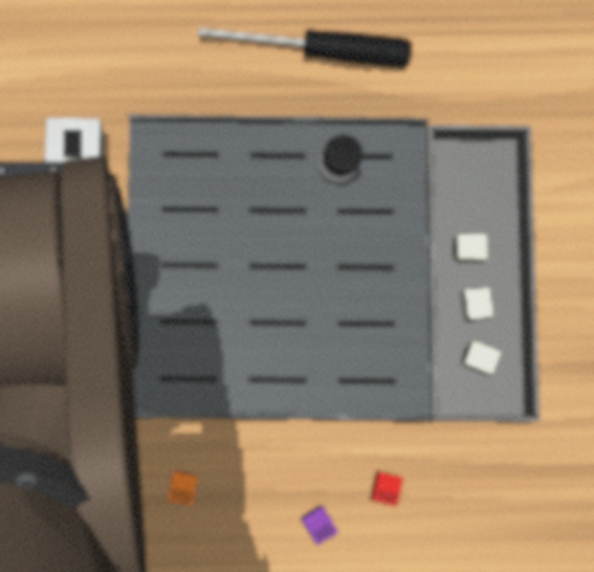

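All three white jacks lie flat in the bin, at about (472,247), (479,303) and (483,357) in the crop. The jar still stands, and the strip, screwdriver and look-alikes are unmoved. The arm is clear, so I hand it in.

```bash
python3 -c "
from cell import env
print(env.job_done())"
```

```text
the job is handed in; nothing more can be done
None
```

All three white jacks were swept into the bin and the job was handed in at about 13 s; in the last picture the jar, the screwdriver and the look-alikes were where they started, as was the part of the power strip not hidden behind the arm.

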